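Swing the shower mirror over the pill tray

ROBOT

A 6-joint arm with a two-finger parallel gripper is mounted at the origin on the work surface. World frame = base frame: x ahead of the robot, y to its left, z up, the work surface at z = 0. Lengths are in m, angles in rad, forces in N, time in s.
With the tool pointing down it reaches from about 0.375 to 0.9 m from the base axis. Payload 3.1 kg.
Tool frame: the origin (TCP) lies midway between the tips of the shut fingers; the grasp point (between the pads) lies manip.hold_point_z behind it (manip.hold_point_z is the distance from the TCP to the grasp point, in m); z points along the fingers, y is the direction in which the jaws open and shut (so a half turn about z gives the same grasp; the last joint's range is limited). The gripper opens to 85 mm and grips with 20 to 120 N. Pads are 22 mm wide; open, the fingers measure 114 mm over their backs; the gripper's body (76 mm by 85 mm) begins 54 mm behind the grasp point. The pads swing forward as they close: fully open they stand 13 mm farther back than shut.
Start: joints at [-1.339, 0.527, 1.433, -0, 1.181, -0.178], TCP at [0.25, -0.573, 0.194] pointing down, gripper open.
Joint ranges: [-3.08, 3.08], [-0.75, 2.2], [0.22, 2.44], [-1.43, 4.57], [0, 2.65], [-2.85, 2.85]. Speed limits (rad/s): [2.79, 2.79, 3.14, 3.14, 3.14, 3.14].

INTERFACE

Orientations are given as a unit quaternion [x, y, z, w].
In Python, from station import manip, snapshot, workorder, models gives the robot as it stands.
- The arm moves only by the tool jog_arm, never from a script. Its argument "commands" is a list of rows, each a list of 5 numbers: the opening in per cent of the stroke, from 0 (shut) to 100 (fully open), then the shift along the world's x, y, z in cm, then the turn about the world's z in rad. A call has 1 to 8 rows; each row shifts and turns the pose as measured when the row begins; what a row does not reach is not made up. A row lasts 1/12 s, in which the tool goes at most 41.7 mm and 7.16 degrees, less where a joint would pass 70% of its speed; a pose out of reach is approached as far as the arm can. A call with a gripper value outside its range is refused whole. The fingers move at their own pace and stop on an object; "squeeze" is the grip in N (left out, the last holds). Time passes only in rows, so rows that do not move let the fingers close. It gives the time, the measured TCP pose, the force and the opening at its end, in the units of the state.
- manip.sense(): the state, without advancing time (a new reading comes with each control period).
- snapshot(name): name is "scene" or "top"; returns a dict with "image" (384x512x3 uint8, red, green, blue), "intrinsics" (3x3 intrinsics, pixels), "D" ([k1, k2, p1, p2, k3] as OpenCV has them; the pictures are not rectified), "extrinsics" (4x4, takes a point from camera to world coordinates). Camera axes: x right, y down, z forward; pixel columns grow to the right and rows downward; lengths in m; the calibration is good to about 2 mm. A picture is of the moment at which its call begins. There is no depth.
- workorder.sign_off(): hands the job in, once; it reports no verdict.
Trained networks look in a picture, given as the dict that the camera call returned (one of the last four; its "shot" number tells which), for a name from the list of things; names that differ only in an ending like _2 or _b are one class to them, and where a whole thing is asked for, a point or a joint stands for the part that bears it (a point fixed in the world has none). Each returns a list of dicts, best first, with "score" (0 to 1); they miss things now and then, are a little off and sometimes report something else, mostly with a low value. They report only what shows in the picture. A call takes as long as a camera call. They do not tell look-alikes from the thing itself.
- models.find_in(picture, name): "centre" ([x, y, z] in m, in world coordinates, good to about 4 mm: the middle of the surface that is visible of it).
- models.pinpoint(picture, name): "centre" ([x, y, z] in m, in world coordinates, good to about 4 mm: a listed point, or the origin of a listed thing).
The state is a dict: "t": time; "q": joint angles; "qd": joint speeds; "tau": joint torques, N m; "tcp_pos": TCP position; "tool_rot": TCP orientation; "force": force on the tool from outside, world axes, zero at the start; "ft_torque": the same for the moment, N m; "finger_gap": opening from 0.0 (shut) to 1.0 (fully open).
Only numpy, scipy, OpenCV 4.12 (cv2) and the standard library are available. Lean on these libraries where they do the work, as an engineer would, in place of code of your own. Each camera call takes 0.05 s, during which the arm holds its last target. There are 200 camera calls.

TASK

In the shower niche, swing the small mirror round on its stainless arm, pushing the arm sideways with a fingertip, until the mirror hangs centred over the white pill tray, so that the seated bather can use both together. Push slowly and only on the arm: do not pinch it between the fingers, keep fingers off the mirror, and leave the tray and everything else on the ledge where it stands. Leave the mirror at rest there.

Things in the scene. Friction and masses are not known exactly. Their poses are not given: they have to be found in the camera images.
- pivot (a point): Point on the vertical hinge axis of the mirror arm, at the height of the arm's centre line (185 mm above the ledge). The fixed post below it is 20 mm thick with an 80 mm foot; a hub 28 mm in diameter surrounds the point and ends 15 mm above it. Nothing of the fixture is higher.
- bar_mid (a point): Point on the centre line of the level round stainless arm (12 mm thick), 95 mm from the pivot: a good place to push. Its own -x axis points outward along the arm, its y axis is level and square to the arm, z is up. The arm is straight from the hub to 158 mm from the pivot, then bends down to the back of the mirror. Its space above and beside is free.
- mirror_center (a point): The round mirror hanging from the end of the arm: 100 mm in diameter, 10 mm thick, leaning back some 20 degrees. This point is its centre, 190 mm horizontally from the pivot and 67 mm below the arm's centre line (118 mm above the ledge); its lower edge is about 70 mm above the ledge, so it swings clear over the low things.
- mirror_arm (a joint): Hinge angle of the arm, rad; grows anticlockwise seen from above, stops at -1.7 and 1.7. At 0 the arm points about towards the robot (-x, give or take the post's mounting yaw of 0.2 rad). It turns stiffly (about 0.14 N m, so 1.5 N at bar_mid) and stays where it is left. Pushed faster than 2 rad/s it counts as flung: a fingertip at bar_mid should go at 0.08 m/s or less.
- tray_center (a point): Centre of the white plastic pill tray, 82 x 54 x 22 mm with eight open compartments, loose on the ledge; this point is 11 mm above the ledge. It lies about 190 mm (give or take 11 mm) horizontally from the pivot, left or right of the arm's start.
- jar: Clear glass jar with twist cap, 54 mm in diameter, 55 mm high; origin under its centre. Bystander.
- nail_brush: Orange nail brush, 80 x 34 x 36 mm; origin under its centre. Bystander.
- suction_hook: Chrome suction hook stuck to the ledge, 52 mm foot, 48 mm high; origin under its centre. Bystander, fixed.
- shampoo: Grey bottle, 64 mm in diameter, 190 mm high, on the left; origin under its centre. Bystander.
- lotion: Amber bottle, 52 mm in diameter, 150 mm high, on the left; origin under its centre. Bystander.
- tumbler: White tumbler, 72 mm in diameter, 95 mm high, on the right; origin under its centre. Bystander.
- pumice: Grey pumice stone, 76 mm in diameter, 30 mm high, on the right; origin under its centre. Bystander.
Things that resemble listed ones, but are neither listed nor needed, are in the scene too. Leave any blue or purple look-alike of the part that bears tray_center alone.

How it is judged:
At the end, for the whole second after the job is handed in: The mirror's centre is within 22 mm, seen from above, of the tray's centre, the arm is at rest (under 0.05 rad/s), and the tray is within 12 mm of where it stood (horizontal distance between mirror_center and tray_center below 0.022 m and velocity of joint mirror_arm between -0.05 and 0.05 rad/s and distance of tray_center from where it was at the start of the episode below 0.012 m); the robot touches nothing.
It fails at once if the tray is pushed, lifted or carried (12 mm) (distance of tray_center from where it was at the start of the episode above 0.012 m).
It fails at once if the mirror itself is touched by the robot (over 0.5 N) (contact force between mirror_arm_c0 and the fingers above 0.5 N or contact force between mirror_arm_c0 and the arm above 0.5 N).
It fails at once if the arm is flung round faster than 2 rad/s (velocity of joint mirror_arm above 2 rad/s or velocity of joint mirror_arm below -2 rad/s).
It fails at once if the arm is taken between the fingers (touched with the grasp point within 7 mm of its centre line) (contact force between mirror_arm and the fingers above 0.5 N and y of the grasp point in the frame of bar_mid between -0.007 and 0.007 m and z of the grasp point in the frame of bar_mid between -0.03 and 0.012 m).
It fails at once if a bystander is moved by more than 20 mm or tipped by more than 0.3 rad (distance of any of jar, nail_brush, shampoo, lotion, tumbler, pumice from where it was at the start of the episode above 0.02 m or angle between any of jar, nail_brush, shampoo, lotion, tumbler, pumice's own z axis and vertical above 0.3 rad).
It also fails if it takes over 40 s, if anything falls off the work surface, if the arm or the gripper's body presses on something with over 40 N, if the wrist force passes 120 N, or if a joint passes its speed limit or range.

## Working session

There is one attempt and no reset: what is moved stays moved. The work goes in short steps, Python scripts to look and compute and a tool call to move; the robot and the scene stay as the last step left them, time stands still between calls to the robot, and variables do not carry over. Pictures are saved under pics/ and viewed, about 8 in all and at most 12, crops included, and the job is handed in when it is done.

Besides the shell and the picture viewer there is one more tool, called after ">>>" as name(argument=value, ...) on one line, values as JSON. jog_arm: Moves the arm, as the interface text tells. Its arguments: {"type":"object","properties":{"commands":{"type":"array","items":{"type":"array","items":{"type":"number"}}},"squeeze":{"type":"number"}},"required":["commands"]}

```bash
mkdir -p pics; python3 - <<'E'
from station import manip, snapshot, models
import cv2
print(manip.hold_point_z, manip.sense())
for n in ("scene","top"):
    s=snapshot(n); cv2.imwrite(f"pics/{n}0.png",s["image"][:,:,::-1])
    for k in ["pivot","bar_mid","mirror_center","tray_center","jar","nail_brush","suction_hook","shampoo","lotion","tumbler","pumice"]:
        print(n,k,[([round(float(v),3) for v in d["centre"]],round(float(d["score"]),2)) for d in models.pinpoint(s,k)])
E
```

```text
0.0187 {'t': 0.0, 'q': array([-1.33848034e+00,  5.28488100e-01,  1.43387419e+00, -1.41914352e-05,
        1.18138917e+00, -1.78531064e-01]), 'qd': array([ 1.01035506e-03, -1.54038447e-03, -8.15619748e-05, -8.23511426e-04,
       -1.04787823e-03, -1.05781640e-03]), 'tau': array([-1.47523201e-04, -4.42351913e+01, -1.78025579e+01, -2.49534687e-04,
        8.47206888e-03,  1.40788902e-05]), 'tcp_pos': array([ 0.24943906, -0.57221638,  0.19272916]), 'tool_rot': array([ 9.78973560e-01,  2.03984324e-01, -3.55834710e-05, -1.07883472e-03]), 'force': array([-0.20049594,  0.07356131,  0.56187554]), 'ft_torque': array([-0.00715501, -0.02445433,  0.00981735]), 'finger_gap': 0.9982470182627774}
scene pivot [([0.69, -0.077, 0.185], 0.63)]
scene bar_mid [([0.6, -0.044, 0.185], 0.65)]
scene mirror_center [([0.51, -0.015, 0.119], 0.65)]
scene tray_center [([0.314, -0.305, 0.013], 0.8), ([0.596, -0.235, 0.01], 0.64), ([0.744, -0.317, 0.012], 0.61), ([0.384, -0.157, 0.012], 0.61)]
scene jar [([0.55, 0.056, -0.002], 0.63)]
scene nail_brush [([0.52, -0.154, 0.0], 0.69), ([0.598, 0.434, -0.0], 0.67)]
scene
[... 239 characters left out ...]
.6)]
scene pumice [([0.444, -0.354, 0.002], 0.83)]
top pivot [([0.691, -0.074, 0.185], 0.73), ([0.44, -0.349, 0.0], 0.46)]
top bar_mid [([0.604, -0.048, 0.182], 0.85), ([0.595, 0.435, -0.0], 0.29)]
top mirror_center [([0.515, -0.015, 0.116], 0.69)]
top tray_center [([0.387, -0.157, 0.012], 0.89), ([0.594, -0.233, 0.01], 0.86), ([0.745, -0.317, 0.013], 0.82), ([0.307, -0.305, 0.009], 0.72)]
top jar [([0.55, 0.053, 0.001], 0.69)]
top nail_brush [([0.523, -0.161, 0.002], 0.7)]
top suction_hook [([0.635, 0.11, -0.003], 0.69)]
top shampoo [([0.596, 0.435, 0.0], 0.92)]
top lotion [([0.438, 0.355, -0.002], 0.55)]
top tumbler [([0.598, -0.451, -0.0], 0.71)]
top pumice [([0.44, -0.351, 0.004], 0.87)]
```

```bash
python3 - <<'E'
import cv2,numpy as np
from station import snapshot
s=snapshot("top"); R=np.array(s["extrinsics"]);T=np.linalg.inv(R)
for p in [(.387,-.157,.012),(.595,-.234,.01),(.745,-.317,.012),(.31,-.305,.01),(.69,-.0755,.185),(.512,-.015,.118)]:
    u=cv2.projectPoints(np.array([p]),cv2.Rodrigues(T[:3,:3])[0],T[:3,3],s["intrinsics"],np.array(s["D"]))[0].ravel();print(p,u.round())
    if p[0]==.595:
        x,y=u.astype(int);c=s["image"][max(0,y-60):y+60,max(0,x-80):x+80];cv2.imwrite("pics/crop1.png",cv2.resize(c[:,:,::-1],None,fx=4,fy=4))
E
```

```text
(0.387, -0.157, 0.012) [299. 236.]
(0.595, -0.234, 0.01) [322. 173.]
(0.745, -0.317, 0.012) [347. 129.]
(0.31, -0.305, 0.01) [344. 261.]
(0.69, -0.0755, 0.185) [277. 133.]
(0.512, -0.015, 0.118) [256. 194.]
```

View pics/top0.png

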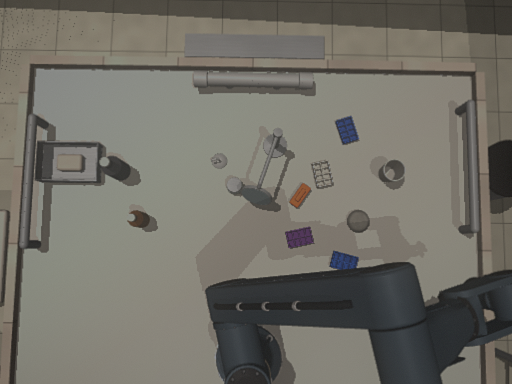

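View pics/scene0.png

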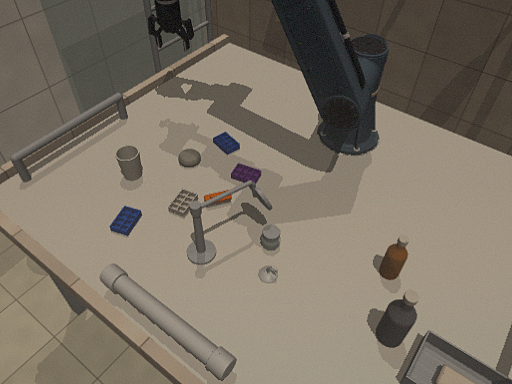

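View pics/crop1.png

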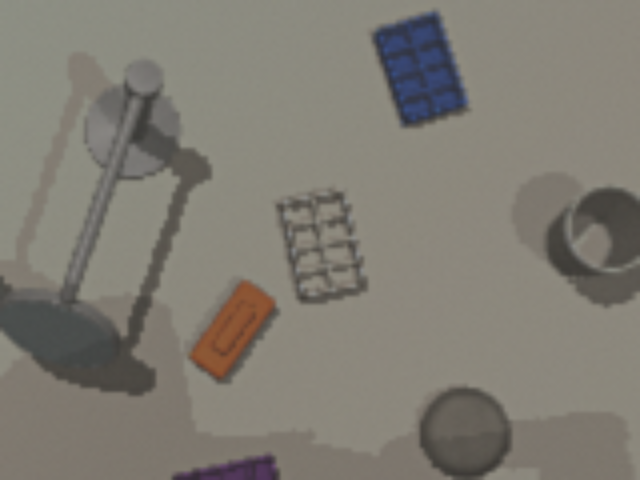

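Candidates for the tray in the top picture: white (322,173), blue (347,129), blue (344,261) and purple (299,236). The white one is about 185 mm from the pivot, as described, and the crop confirms eight open white compartments. The pivot is at (277,133) and the mirror at (256,194). The arm has to turn anticlockwise by about 1.36 rad, so I push from its +y side with the fingers shut.

>>> jog_arm(commands=[[0, 0, 0, 3.5, 0], [0, 0, 0, 3.5, 0], [0, 0, 0, 3.5, 0], [0, 2.1, 3.3, 0, 0.05], [0, 2.1, 3.3, 0, 0.05], [0, 2.1, 3.3, 0, 0.05], [0, 2.1, 3.3, 0, 0.05], [0, 2.1, 3.3, 0, 0.05]])

```text
t: 1.92
tcp_pos: [0.3525, -0.4101, 0.3024]
tool_rot: [0.946, 0.323, -0.001, 0.003]
force: [1.3, -0.5, 0.3]
finger_gap: 0.001
```

>>> jog_arm(commands=[[0, 2.1, 3.3, 0, 0.05], [0, 2.1, 3.3, 0, 0.05], [0, 2.1, 3.3, 0, 0.05], [0, 2.1, 3.3, 0, 0.05], [0, 2.1, 3.3, 0, 0.05], [0, 2.1, 3.3, 0, 0.05], [0, 2.1, 3.3, 0, 0.05], [0, 2.1, 3.3, 0, 0.05]])

```text
t: 2.58
tcp_pos: [0.5259, -0.1319, 0.3048]
tool_rot: [0.859, 0.512, 0.001, 0.005]
force: [0.3, -0.3, 0.3]
finger_gap: -0.003
```

>>> jog_arm(commands=[[0, 2.2, 3.0, 0, 0.04], [0, 2.2, 3.0, 0, 0.04], [0, 2.2, 3.0, 0, 0.04], [0, 2.0, 3.0, 0, 0.04], [0, 0, 0, 0, 0]])

```text
t: 3.0
tcp_pos: [0.6178, 0.0022, 0.3055]
tool_rot: [0.81, 0.586, 0.004, 0.005]
force: [-0.3, -0.6, -0.5]
finger_gap: 0.0
```

```bash
cat > h.py <<'E'
from station import manip, snapshot, models
import cv2,numpy as np
def look(names=("pivot","bar_mid","mirror_center","tray_center")):
    for n in ("scene","top"):
        s=snapshot(n)
        for k in names: print(n,k,[(np.round(d["centre"],3).tolist(),round(float(d["score"]),2)) for d in models.pinpoint(s,k)])
    st=manip.sense(); q=st["tool_rot"]
    print(st["t"],st["tcp_pos"].round(4),"yaw",round(2*np.arctan2(q[1],q[0]),3),st["q"].round(2))
E
python3 -c "
from h import *
look()"
```

```text
scene pivot [([0.689, -0.077, 0.186], 0.65)]
scene bar_mid [([0.599, -0.045, 0.184], 0.91)]
scene mirror_center [([0.509, -0.018, 0.12], 0.7)]
scene tray_center [([0.385, -0.155, 0.011], 0.88), ([0.593, -0.234, 0.018], 0.75), ([0.744, -0.314, 0.011], 0.73), ([0.312, -0.306, 0.011], 0.7)]
top pivot [([0.692, -0.077, 0.186], 0.69)]
top bar_mid []
top mirror_center [([0.509, -0.016, 0.118], 0.52), ([0.597, 0.436, 0.0], 0.27)]
top tray_center [([0.746, -0.317, 0.01], 0.9), ([0.306, -0.308, 0.01], 0.85), ([0.386, -0.157, 0.009], 0.7), ([0.437, 0.358, -0.002], 0.21), ([0.637, 0.111, -0.003], 0.17)]
3.5 [ 0.6146 -0.0047  0.3059] yaw 1.244 [-0.19  0.41  1.32 -0.01  1.4   0.14]
```

>>> jog_arm(commands=[[0, 0, 0, -3.5, 0], [0, 0, 0, -3.5, 0], [0, 0, 0, -3.2, 0], [0, 0, 0, -2.2, 0], [0, 0, 0, 0, 0], [0, 0, 0, 0, 0]])

```text
t: 4.0
tcp_pos: [0.6161, -0.0092, 0.1828]
tool_rot: [0.815, 0.58, 0.006, 0.01]
force: [0.9, -0.8, 1.2]
finger_gap: -0.003
```

```bash
python3 -c "
from h import *
s=snapshot('scene');cv2.imwrite('pics/scene2.png',cv2.resize(s['image'][120:300,120:340,::-1],None,fx=3,fy=3))
st=manip.sense();print(st['t'],st['tcp_pos'],st['force'])"
```

```text
4.05 [ 0.61592589 -0.00916579  0.18290454] [-0.47115637 -0.3229186  -1.40891257]
```

View pics/scene2.png

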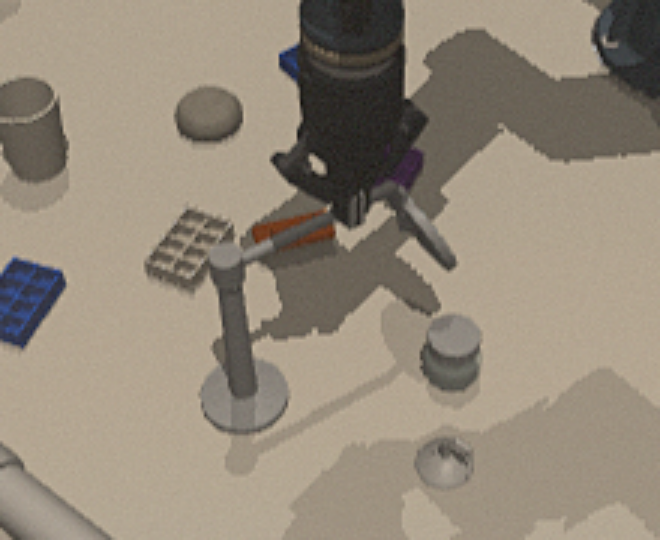

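The closed fingertip hangs beside the bar on its +y side at crop pixel (350,215), about halfway along and clear of the mirror at (430,235). I'll lower it a little more and approach the bar.

>>> jog_arm(commands=[[0, 0, 0, -1.1, 0], [0, 0, 0, 0, 0], [0, -0.2, -0.5, 0, 0], [0, -0.2, -0.5, 0, 0], [0, -0.1, -0.4, 0, 0], [0, 0, 0, 0, 0]])

```text
t: 4.55
tcp_pos: [0.6154, -0.0259, 0.1783]
tool_rot: [0.815, 0.58, 0.011, 0.015]
force: [-0.5, -0.2, 0.0]
finger_gap: -0.005
```

```bash
cat >> h.py <<'E'
P=np.array([.6905,-.0765]);TR=np.array([.5945,-.234])
def plan(n=8,step=.005,c=.017,end=238.6):
    st=manip.sense();q=st["tool_rot"];p=st["tcp_pos"];yaw=2*np.arctan2(q[1],q[0])
    r=p[:2]-P;R=np.hypot(*r);phi=np.degrees(np.arctan2(r[1],r[0]))%360
    th=phi+np.degrees(np.arcsin(c/R))
    print("t",round(st["t"],2),p.round(4),"F",st["force"].round(1),"yaw",round(yaw,3),"want",round(np.radians(th-90),3),"R",R.round(4),"phi",phi.round(1),"theta_est",th.round(1),"arc to go mm",round(R*np.radians(end-th)*1e3,1))
    R1=np.hypot(.095,c);d=np.degrees(step/R1);cur=p[:2]
    for i in range(1,n+1):
        a=np.radians(phi+d*i);w=P+R1*np.array([np.cos(a),np.sin(a)]);print(((w-cur)*100).round(2));cur=w
E
python3 -c "
from h import *
plan(4)"
```

```text
t 4.55 [ 0.6154 -0.0259  0.1783] F [-0.5 -0.2  0. ] yaw 1.237 want 1.167 R 0.0906 phi 146.0 theta_est 156.8 arc to go mm 129.3
[-0.76 -0.09]
[-0.25 -0.44]
[-0.22 -0.45]
[-0.2  -0.46]
```

>>> jog_arm(commands=[[0, -0.5, -0.1, -0.9, 0], [0, -0.4, -0.3, 0, 0], [0, -0.2, -0.5, 0, 0], [0, -0.2, -0.5, 0, 0], [0, 0, 0, 0, 0]])

```text
t: 4.97
tcp_pos: [0.6032, -0.0423, 0.1721]
tool_rot: [0.815, 0.579, 0.012, 0.017]
force: [-0.9, -0.4, -0.2]
finger_gap: -0.002
```

```bash
python3 -c "
from h import *
plan(8)"
```

```text
t 4.97 [ 0.6032 -0.0423  0.1721] F [-0.9 -0.4 -0.2] yaw 1.236 want 1.38 R 0.0937 phi 158.6 theta_est 169.1 arc to go mm 113.7
[-0.43 -0.37]
[-0.15 -0.48]
[-0.12 -0.49]
[-0.1  -0.49]
[-0.07 -0.5 ]
[-0.04 -0.5 ]
[-0.02 -0.5 ]
[ 0.01 -0.5 ]
```

```bash
python3 -c "
from h import *
look(('bar_mid','mirror_center'))
s=snapshot('scene');cv2.imwrite('pics/scene3.png',cv2.resize(s['image'][160:270,150:300,::-1],None,fx=5,fy=5))"
```

```text
scene bar_mid [([0.599, -0.051, 0.184], 0.88)]
scene mirror_center [([0.51, -0.016, 0.12], 0.62), ([0.639, 0.104, -0.0], 0.45)]
top bar_mid []
top mirror_center []
5.2667 [ 0.6036 -0.041   0.1717] yaw 1.237 [-0.25  0.51  1.54 -0.    1.05  0.08]
```

View pics/scene3.png

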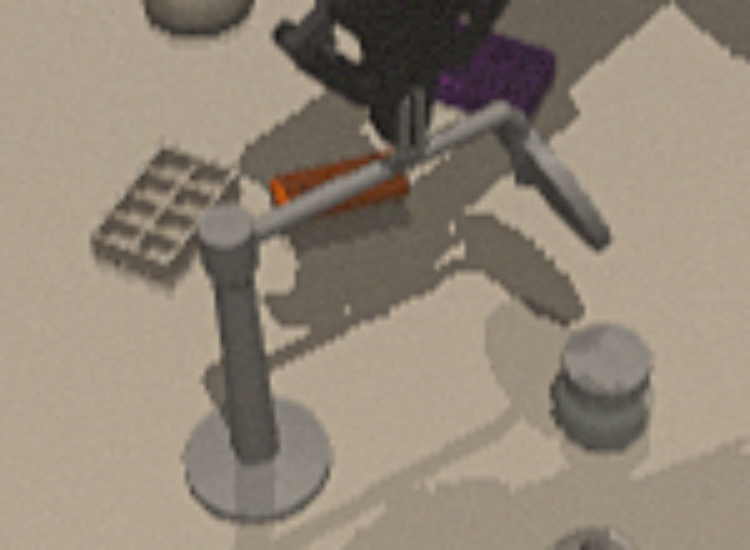

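```bash
python3 -c "
from h import *
s=snapshot('scene');T=np.linalg.inv(s['extrinsics']);st=manip.sense();p=st['tcp_pos']
f=lambda q:cv2.projectPoints(np.array([q],float),cv2.Rodrigues(T[:3,:3])[0],T[:3,3],s['intrinsics'],np.array(s['D']))[0].ravel()
c=lambda q:((f(q)-[190,175])*10).round().tolist()
print('tcp',c(p),'grasp',c(p+[-.0007,.0003,.0187]))
for th in (161.2,165,169):
  a=np.radians(th);print(th,[c([P[0]+r*np.cos(a),P[1]+r*np.sin(a),.185]) for r in (.05,.095,.158)])
print('cam',s['extrinsics'][:3,3],'hubtop',c([*P,.2]))
for u in (-11,11):
  for v in (-14,14):
    e=np.array([np.cos(1.237),np.sin(1.237),0])*u/1e3+np.array([np.sin(1.237),-np.cos(1.237),0])*v/1e3
    print(u,v,c(p+e))
cv2.imwrite('pics/scene4.png',cv2.resize(s['image'][175:230,190:265,::-1],None,fx=10,fy=10))"
```

```text
tcp [397.0, 221.0] grasp [398.0, 170.0]
161.2 [[232.0, 244.0], [388.0, 170.0], [598.0, 69.0]]
165 [[225.0, 236.0], [374.0, 154.0], [574.0, 45.0]]
169 [[217.0, 228.0], [358.0, 139.0], [547.0, 21.0]]
cam [1.13385392 0.42113849 0.96296781] hubtop [47.0, 290.0]
-11 -14 [422.0, 171.0]
-11 14 [327.0, 216.0]
11 -14 [468.0, 226.0]
11 14 [373.0, 272.0]
```

View pics/scene4.png

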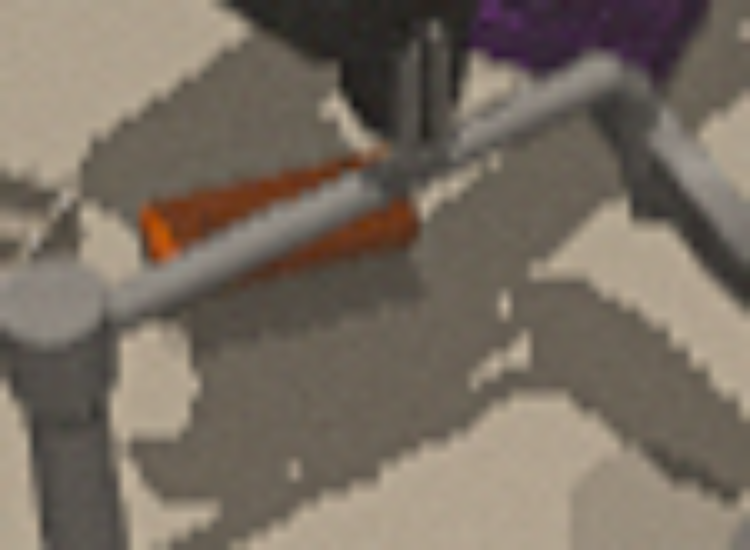

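```bash
python3 -c "
from h import *
s=snapshot('scene');T=np.linalg.inv(s['extrinsics'])
f=lambda q:cv2.projectPoints(np.array([q],float),cv2.Rodrigues(T[:3,:3])[0],T[:3,3],s['intrinsics'],np.array(s['D']))[0].ravel()
for z in (0,.0187,.04,.06): print(z,((f([.6159,-.0092,.1829+z])-120)*3).round())
im=cv2.imread('pics/scene2.png')[120:260,250:450];cv2.imwrite('pics/c5.png',cv2.resize(im,None,fx=4,fy=4))
for z in (0,.0187,.04,.06): print(z,((f([.6159,-.0092,.1829+z])-120)*3-[250,120]).round()*4)
"
```

```text
0 [349. 249.]
0.0187 [349. 234.]
0.04 [349. 216.]
0.06 [348. 199.]
0 [396. 516.]
0.0187 [396. 456.]
0.04 [396. 384.]
0.06 [392. 316.]
```

View pics/c5.png

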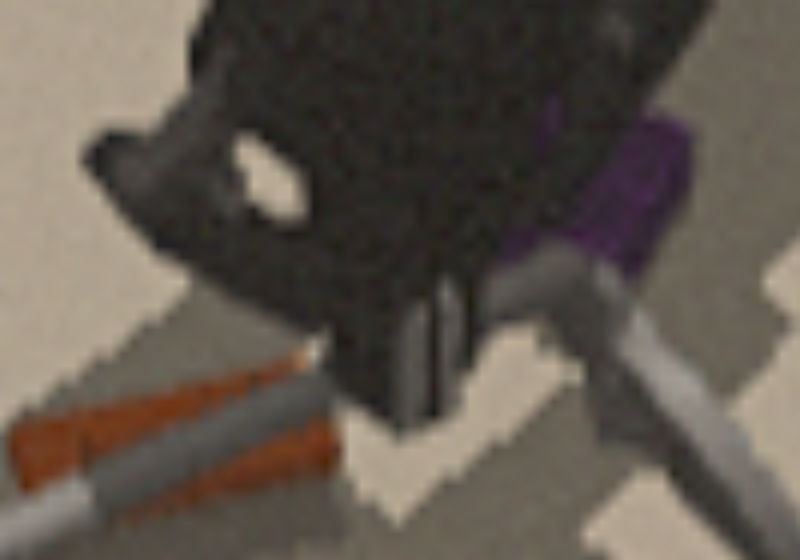

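The tip appears at (420,140) in the picture, while the reported TCP projects to (397,221). The bar hasn't moved and the force is about zero, so the real tip is about 27 mm higher than reported and hovers above the bar. I'll back off, go lower and check.

>>> jog_arm(commands=[[0, 1.1, 3.2, 0.3, 0], [0, 0.1, 0.3, 0, 0], [0, 0, 0, -2.0, 0], [0, 0, 0, -1.2, 0], [0, 0, 0, 0, 0], [0, 0, 0, 0, 0]])

```text
t: 5.92
tcp_pos: [0.6175, -0.0043, 0.1428]
tool_rot: [0.814, 0.581, 0.014, 0.018]
force: [0.1, 0.4, 0.4]
finger_gap: -0.001
```

```bash
python3 -c "
from h import *
plan(1)
s=snapshot('scene');T=np.linalg.inv(s['extrinsics']);p=manip.sense()['tcp_pos']
f=lambda q:cv2.projectPoints(np.array([q],float),cv2.Rodrigues(T[:3,:3])[0],T[:3,3],s['intrinsics'],np.array(s['D']))[0].ravel()
print(((f(p)-[190,165])*8).round(),((f(p+[0,0,.02])-[190,165])*8).round())
a=cv2.resize(s['image'][165:235,190:275,::-1],None,fx=8,fy=8)
cv2.imwrite('pics/scene6.png',a)
"
```

```text
t 5.92 [ 0.6175 -0.0043  0.1428] F [0.1 0.4 0.4] yaw 1.239 want 0.957 R 0.1027 phi 135.3 theta_est 144.8 arc to go mm 168.0
[ 0.1 -0.8]
[383. 397.] [382. 357.]
```

View pics/scene6.png

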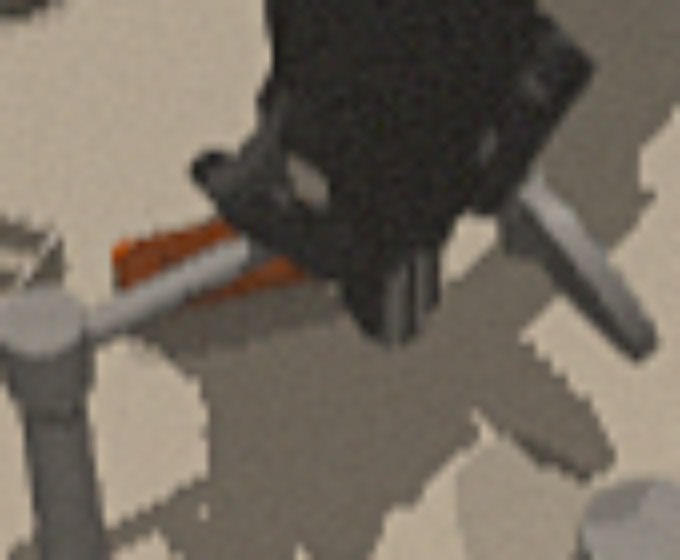

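The tip is now at (390,342) and the reported TCP projects to (383,397), the same constant 27 mm offset. The real tip height is therefore about 0.170, which is right for pushing. I'll start the push.

>>> jog_arm(commands=[[0, -0.4, -0.6, 0, 0], [0, -0.3, -0.6, 0, 0], [0, -0.3, -0.6, 0, 0], [0, -0.2, -0.5, 0, 0], [0, -0.2, -0.5, 0, 0.04], [0, -0.2, -0.5, 0, 0.04], [0, -0.1, -0.5, 0, 0.04]])

```text
t: 6.55
tcp_pos: [0.5996, -0.0454, 0.1461]
tool_rot: [0.777, 0.629, 0.017, 0.018]
force: [-1.2, 1.6, -0.6]
finger_gap: 0.003
```

```bash
python3 -c "
from h import *
plan(8)
look(('bar_mid','mirror_center'))"
```

```text
t 6.55 [ 0.5996 -0.0454  0.1461] F [-1.2  1.6 -0.6] yaw 1.362 want 1.419 R 0.0961 phi 161.1 theta_est 171.3 arc to go mm 112.8
[-0.19 -0.46]
[-0.12 -0.48]
[-0.1  -0.49]
[-0.07 -0.49]
[-0.05 -0.5 ]
[-0.02 -0.5 ]
[ 0.  -0.5]
[ 0.03 -0.5 ]
scene bar_mid [([0.594, -0.064, 0.186], 0.85)]
scene mirror_center [([0.503, -0.049, 0.12], 0.82)]
top bar_mid [([0.6, -0.068, 0.181], 0.55)]
top mirror_center []
6.85 [ 0.6004 -0.0452  0.1461] yaw 1.36 [-0.26  0.53  1.58  0.01  0.98 -0.06]
```

The force is about 2 N and the mirror is now at about 171.5°, which agrees with the model. I'll go on along the arc.

>>> jog_arm(commands=[[0, -0.15, -0.5, -0.1, 0.05], [0, -0.1, -0.5, -0.1, 0.05], [0, -0.1, -0.5, 0, 0.05], [0, -0.05, -0.5, -0.1, 0.05], [0, -0.05, -0.5, 0, 0.05], [0, 0, -0.5, -0.1, 0.05], [0, 0, -0.5, 0, 0.05], [0, 0.05, -0.5, -0.1, 0.05]])

```text
t: 7.52
tcp_pos: [0.5961, -0.0781, 0.1422]
tool_rot: [0.63, 0.776, 0.024, 0.011]
force: [-0.7, 2.0, 1.1]
finger_gap: -0.002
```

```bash
python3 -c "
from h import *
plan(8)"
```

```text
t 7.52 [ 0.5961 -0.0781  0.1422] F [-0.7  2.   1.1] yaw 1.779 want 1.769 R 0.0944 phi 181.0 theta_est 191.4 arc to go mm 77.8
[-0.19 -0.5 ]
[ 0.05 -0.5 ]
[ 0.07 -0.49]
[ 0.1  -0.49]
[ 0.12 -0.48]
[ 0.15 -0.48]
[ 0.17 -0.47]
[ 0.2  -0.46]
```

>>> jog_arm(commands=[[0, -0.1, -0.5, 0, 0.05], [0, 0.0, -0.5, 0, 0.05], [0, 0.05, -0.5, 0, 0.05], [0, 0.1, -0.5, -0.1, 0.05], [0, 0.1, -0.5, 0, 0.05], [0, 0.15, -0.5, -0.1, 0.05], [0, 0.2, -0.5, 0, 0.05], [0, 0.2, -0.5, -0.1, 0.05]])

```text
t: 8.18
tcp_pos: [0.6014, -0.112, 0.1391]
tool_rot: [0.454, 0.891, 0.028, 0.001]
force: [-0.9, 1.0, 1.3]
finger_gap: -0.003
```

```bash
python3 -c "
from h import *
plan(8)
look(('bar_mid','mirror_center','tray_center'))"
```

```text
t 8.18 [ 0.6014 -0.112   0.1391] F [-0.9  1.   1.3] yaw 2.199 want 2.128 R 0.0959 phi 201.7 theta_est 211.9 arc to go mm 44.6
[ 0.14 -0.48]
[ 0.22 -0.45]
[ 0.24 -0.44]
[ 0.27 -0.42]
[ 0.29 -0.41]
[ 0.31 -0.39]
[ 0.33 -0.38]
[ 0.35 -0.36]
scene bar_mid [([0.612, -0.13, 0.185], 0.64)]
scene mirror_center [([0.529, -0.18, 0.116], 0.57)]
scene tray_center [([0.597, -0.235, 0.012], 0.83), ([0.387, -0.16, 0.012], 0.78), ([0.311, -0.308, 0.01], 0.61), ([0.744, -0.313, 0.013], 0.59)]
top bar_mid [([0.439, 0.355, -0.001], 0.29)]
top mirror_center [([0.536, -0.183, 0.117], 0.54)]
top tray_center [([0.307, -0.308, 0.006], 0.83), ([0.746, -0.317, 0.011], 0.74), ([0.595, -0.233, 0.008], 0.71), ([0.386, -0.156, 0.013], 0.48)]
8.5833 [ 0.6018 -0.1124  0.1391] yaw 2.196 [-0.4   0.57  1.54  0.06  1.03 -1.05]
```

>>> jog_arm(commands=[[0, 0.15, -0.5, 0, 0.03], [0, 0.2, -0.5, 0, 0.04], [0, 0.25, -0.45, 0, 0.04], [0, 0.25, -0.45, 0, 0.05], [0, 0.3, -0.4, 0, 0.05], [0, 0.3, -0.4, 0, 0.05], [0, 0.3, -0.35, 0, 0.05], [0, 0, 0, 0, 0]])

```text
t: 9.25
tcp_pos: [0.6148, -0.137, 0.139]
tool_rot: [0.306, 0.952, 0.029, -0.009]
force: [0.2, 0.7, -1.0]
finger_gap: 0.001
```

```bash
python3 -c "
from h import *
plan(4)
look(('bar_mid','mirror_center','tray_center'))"
```

```text
t 9.25 [ 0.6148 -0.137   0.139 ] F [ 0.2  0.7 -1. ] yaw 2.52 want 2.421 R 0.0969 phi 218.6 theta_est 228.7 arc to go mm 16.7
[ 0.36 -0.36]
[ 0.34 -0.37]
[ 0.36 -0.35]
[ 0.38 -0.33]
scene bar_mid [([0.629, -0.147, 0.188], 0.77)]
scene mirror_center [([0.567, -0.223, 0.119], 0.85), ([0.597, -0.236, 0.011], 0.51), ([0.631, -0.149, 0.186], 0.22)]
scene tray_center [([0.312, -0.306, 0.011], 0.91), ([0.386, -0.159, 0.009], 0.8), ([0.598, -0.235, 0.014], 0.79), ([0.743, -0.314, 0.011], 0.74)]
top bar_mid []
top mirror_center [([0.571, -0.225, 0.116], 0.71)]
top tray_center [([0.305, -0.306, 0.009], 0.91), ([0.745, -0.319, 0.012], 0.7), ([0.385, -0.157, 0.014], 0.6), ([0.593, -0.234, 0.009], 0.43)]
9.65 [ 0.6142 -0.1364  0.139 ] yaw 2.519 [-0.43  0.6   1.46  0.06  1.1  -1.4 ]
```

>>> jog_arm(commands=[[0, 0.35, -0.35, 0, 0.02], [0, 0.35, -0.35, 0, 0.03], [0, 0.35, -0.3, 0, 0.03], [0, 0, 0, 0, 0]])

```text
t: 9.98
tcp_pos: [0.6232, -0.1454, 0.1389]
tool_rot: [0.265, 0.964, 0.029, -0.014]
force: [0.1, 0.8, 0.0]
finger_gap: -0.004
```

```bash
python3 -c "
from h import *
plan(2)
look(('bar_mid','mirror_center','tray_center'))"
```

```text
t 9.98 [ 0.6232 -0.1454  0.1389] F [0.1 0.8 0. ] yaw 2.605 want 2.545 R 0.0963 phi 225.6 theta_est 235.8 arc to go mm 4.7
[ 0.35 -0.35]
[ 0.38 -0.32]
scene bar_mid [([0.64, -0.159, 0.187], 0.64)]
scene mirror_center [([0.591, -0.237, 0.116], 0.78)]
scene tray_center [([0.746, -0.313, 0.012], 0.94), ([0.312, -0.305, 0.013], 0.85), ([0.385, -0.159, 0.012], 0.84), ([0.599, -0.236, 0.014], 0.65), ([0.519, -0.16, -0.002], 0.16)]
top bar_mid []
top mirror_center []
top tray_center [([0.307, -0.307, 0.006], 0.64), ([0.745, -0.316, 0.01], 0.61), ([0.594, -0.233, 0.008], 0.6)]
10.3833 [ 0.6222 -0.1445  0.1389] yaw 2.604 [-0.43  0.62  1.42  0.06  1.14 -1.49]
```

The mirror is at about 238°, which is on target. I'll back off square to the arm, then go up.

>>> jog_arm(commands=[[0, -0.9, 0.55, 0, 0], [0, -1.7, 1.05, 0, 0], [0, -1.7, 1.05, 0, 0], [0, 0, 0, 3.5, 0], [0, 0, 0, 3.5, 0], [0, 0, 0, 3.5, 0], [0, -1, 3.5, 2, 0], [0, -1, 3.5, 0, 0]])

```text
t: 11.05
tcp_pos: [0.5545, -0.0504, 0.2639]
tool_rot: [0.27, 0.962, 0.03, -0.017]
force: [0.5, -0.2, -0.3]
finger_gap: 0.0
```

>>> jog_arm(commands=[[0, -2, 3.5, 0, 0], [0, -2, 3.5, 0, 0], [0, -2, 3.5, 0, 0], [0, -2, 3.5, 0, 0], [0, 0, 0, 0, 0], [0, 0, 0, 0, 0], [0, 0, 0, 0, 0]])

```text
t: 11.63
tcp_pos: [0.4688, 0.1001, 0.2688]
tool_rot: [0.267, 0.963, 0.031, -0.013]
force: [0.6, 0.3, -1.2]
finger_gap: 0.004
```

```bash
python3 -c "
from h import *
look(('pivot','bar_mid','mirror_center','tray_center'))
look(('mirror_center','tray_center','nail_brush','jar'))
s=snapshot('top')['image'];t=snapshot('scene')['image']
cv2.imwrite('pics/fin.png',np.hstack([cv2.resize(s[100:250,200:400,::-1],(400,300)),cv2.resize(t[120:300,80:320,::-1],(400,300))]))
print(manip.sense()['qd'].round(3))"
```

```text
scene pivot [([0.69, -0.078, 0.187], 0.77)]
scene bar_mid [([0.638, -0.157, 0.185], 0.83), ([0.599, -0.449, 0.001], 0.57), ([0.597, -0.234, 0.012], 0.16)]
scene mirror_center [([0.592, -0.24, 0.12], 0.94)]
scene tray_center [([0.389, -0.159, 0.012], 0.81), ([0.597, -0.231, 0.013], 0.7), ([0.31, -0.307, 0.012], 0.54)]
top pivot [([0.69, -0.078, 0.187], 0.8)]
top bar_mid [([0.64, -0.16, 0.182], 0.93)]
top mirror_center [([0.59, -0.236, 0.117], 0.7)]
top tray_center [([0.386, -0.156, 0.011], 0.94), ([0.309, -0.305, 0.008], 0.78), ([0.747, -0.317, 0.012], 0.75), ([0.592, -0.232, 0.01], 0.6)]
12.1333 [0.4695 0.0992 0.2684] yaw 2.598 [-0.07  0.24  1.69  0.07  1.23 -1.12]
scene mirror_center [([0.591, -0.238, 0.121], 0.87)]
scene tray_center [([0.597, -0.236, 0.012], 0.93), ([0.311, -0.306, 0.016], 0.87), ([0.383, -0.159, 0.012], 0.85), ([0.746, -0.314, 0.01], 0.81)]
scene nail_brush [([0.519, -0.158, -0.002], 0.78), ([0.641, -0.157, 0.186], 0.2)]
scene jar [([0.55, 0.053, -0.005], 0.97)]
top mirror_center [([0.591, -0.236, 0.117], 0.61)]
top tray_center [([0.306, -0.306, 0.007], 0.94), ([0.385, -0.155, 0.013], 0.74), ([0.592, -0.234, 0.01], 0.68), ([0.745, -0.317, 0.009], 0.61)]
top nail_brush [([0.525, -0.16, 0.002], 0.72)]
top jar [([0.595, 0.432, -0.001], 0.72)]
12.6333 [0.4692 0.0997 0.2686] yaw 2.599 [-0.07  0.24  1.69  0.07  1.23 -1.12]
[-0.001  0.     0.001 -0.002 -0.    -0.001]
```

View pics/fin.png

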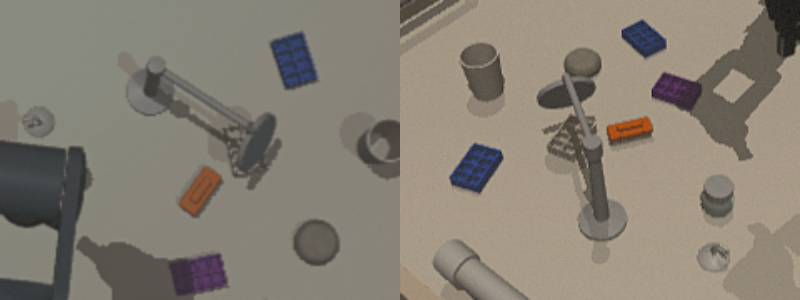

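The mirror, at (255,140) in the left half, hangs over the white tray at (245,150). The offset measures about 5 mm. The robot is clear and everything else stands where it was.

```bash
python3 -c "
from station import workorder
print(workorder.sign_off())"
```

```text
the job is handed in; nothing more can be done
None
```

The mirror now hangs over the white pill tray, and the job is handed in at about 12.7 s of the 40 s. I pushed the arm anticlockwise by about 77° with the shut fingertip on its side near bar_mid, then backed off and moved clear.

**Final position:** across both cameras the mirror centre is at about (0.591, -0.237) and the tray centre at about (0.595, -0.234). That is about 5 mm apart, against a limit of 22 mm.

**Everything else:** the tray and nail brush were measured again at the end and had not moved beyond measuring error. So was the jar, though only in the scene camera; the top camera reported a false jar where the shampoo stands. I checked the pumice, tumbler and hook only by eye in the last picture. The shampoo and lotion were outside the crop and not rechecked.

**At rest:** repeated measurements of the mirror half a second apart agreed. I did not measure the hinge speed directly.

**A disagreement:** in the pictures the real fingertip sat about 27 mm higher than the reported TCP. My first approach therefore passed over the bar without touching it. I lowered the tool by about that much, and contact then came as expected, at about 2 N.

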